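# Move a brazed panel to the cooling stand and set the air

## Robot

A 6-joint arm with a two-finger parallel gripper is mounted at the origin on the work surface. World frame = base frame: x ahead of the robot, y to its left, z up, the work surface at z = 0. Lengths are in m, angles in rad, forces in N, time in s.
With the tool pointing down it reaches from about 0.375 to 0.9 m from the base axis. Payload 3.1 kg.
Tool frame: the origin (TCP) lies on the centre line of the jaws, within the pads' length; the fingertips stand robot.tcp_to_tips ahead of it and the grasp point (between the pads) lies 3 mm ahead of it (robot.tcp_to_tips is the distance from the TCP to the fingertips, in m); z points along the fingers, y is the line along which they close (so a half turn about z gives the same grasp; the last joint's range is limited). The gripper opens to 87 mm and grips with 3 to 60 N. Pads are 19 mm wide; open, the fingers measure 117 mm over their backs; the gripper's body (75 mm by 190 mm) begins 51 mm behind the grasp point.
Start: joints at [-0.178, 0.527, 1.433, -0, 1.181, -0.178], TCP at [0.625, 0, 0.245] pointing down, gripper open.
Joint ranges: [-3.08, 3.08], [-0.75, 2.2], [0.22, 2.44], [-1.43, 4.57], [0, 2.65], [-2.85, 2.85]. Speed limits (rad/s): [2.79, 2.79, 3.14, 3.14, 3.14, 3.14].

## Interface

Orientations are given as a unit quaternion [x, y, z, w].
In Python, from rig import robot gives the robot as it stands. The module is installed in compiled form; this text tells all that it offers.
- The arm moves only by the shell command python3 -m jog 'ROWS' [FORCE]. ROWS is JSON, one flat list of numbers, 5 for each row, row after row: the finger opening in m, from 0 to 0.087, then the shift along the tool's x, y, z in m, then the turn about the tool's z in units of 10 degrees (1.0 is 10 degrees). In form: [claw, x, y, z, roll, claw, x, y, z, roll, ...]. A call has 1 to 20 rows; each row shifts and turns the commanded pose from where the row before left it, along the tool's axes as they then stand; what a row does not reach is not made up. A row lasts 1/8 s, in which the tool goes at most 62.5 mm and 10.7 degrees, less where a joint would pass 70% of its speed; a pose out of reach is approached as far as the arm can. A call with a gripper value outside its range is refused whole. The fingers move at their own pace and stop on an object; FORCE is the grip in N (left out, the last holds). Time passes only in rows, so rows that do not move let the fingers close. It gives the time, the measured TCP pose, the force, the opening and the grip force at its end, in the units of the state.
- robot.get_obs(): the state, without advancing time (a new reading comes with each control period).
- robot.camera(name): name is "scene" or "side" or "wrist"; returns the picture (480x640x3 uint8, blue, green, red); there is no depth.
- robot.camera_model(name): a dict with "fx", "fy", "cx", "cy" (pixels), "R" (3x3) and "t" (3): a world point X has camera coordinates R X + t; the wrist camera has in their place "tool_from_camera" (4x4, takes a point from camera to tool coordinates, whose origin is the TCP and whose axes are the flange's). Camera axes: x right, y down, z forward; pixel columns grow to the right and rows downward; lengths in m; the calibration is good to about 2 mm. A picture is of the moment at which its call begins: read the wrist's pose just before it. camera_model takes no time and is no camera call.
- robot.hand_in(): hands the job in; it is judged then, once.
Trained networks look in the newest picture that a camera, given by its name, has taken for a name from the list of things; names that differ only in an ending like _2 or _b are one class to them, and where a whole thing is asked for, a point or a joint stands for the part that bears it (a point fixed in the world has none). Each returns a list of dicts, best first, with "conf" (0 to 1); they miss things now and then, are a little off and sometimes report something else, mostly with a low value. They report only what shows in the picture. A call takes as long as a camera call. They do not tell look-alikes from the thing itself.
- robot.look_for(camera, label): "extent" ([centre column, centre row, width, height] in pixels, round what is visible of it).
- robot.outline_of(camera, label): "region" (480x640 bool, what is visible of it) and "extent" ([centre column, centre row, width, height] in pixels, round what is visible of it).
The state is a dict: "time": time; "q": joint angles; "joint_velocities": joint speeds; "joint_torque": joint torques, N m; "position": TCP position; "tool_rot": TCP orientation; "ft_force": force on the tool from outside, world axes, zero at the start; "moment": the same for the moment, N m; "grip_width": finger opening in m; "grip_force": force on a finger pad.
Only numpy, scipy, OpenCV 4.12 (cv2) and the standard library are available. Lean on these libraries where they do the work, as an engineer would, in place of code of your own. Each camera call takes 0.05 s, during which the arm holds its last target. There are 200 camera calls.

## Task

The brass-framed glass panel on the soldering board is still hot: slide the spatula under it, lift it off and set it down squarely in the middle of the cooling stand's two rails, keeping it level and never touching it with the robot itself. Take the spatula out from under it and lay it back flat on the bench, then turn the cooling-air valve's lever to the red 45 degree mark (half open). Leave everything else on the bench where it is.

Things in the scene. Friction and masses are not known exactly. Their poses are not given: they have to be found in the camera images.
- board: soldering board, fixed: terracotta firebrick slab 100 x 150 x 25 mm with two pale ribs along its x axis (14 mm wide, 15 mm high, centred 53 mm either side of the middle, so 92 mm free between them). Origin: centre of its underside, on the bench. The open ends of the channel between the ribs face -x (towards the robot, roughly) and +x.
- board_top (a point): point midway between the tops of the board's two ribs, 40 mm above the bench; axes as the board's (x along the ribs, away from the robot; z up)
- stand: cooling stand, fixed: blue base plate 100 x 150 x 10 mm with two steel rails along its x axis (12 mm wide, 26 mm high, centred 53 mm either side of the middle, so 94 mm free between them, open at both ends); a short pipe and a pedestal with the ball valve are attached on its -y side (the robot's right). Origin: centre of the underside of the base plate, on the bench.
- stand_top (a point): point midway between the tops of the stand's two rails, 36 mm above the bench: where the centre of the panel's underside belongs; axes as the stand's (x along the rails, away from the robot; z up)
- valve (a joint): angle of the air valve's lever, rad: 0 = shut, lever pointing along the stand's -x (at the robot); grows as the lever turns counter-clockwise seen from above, to 1.571 = fully open, lever pointing along the stand's -y (away from the rails). White dial under it: black marks at 0 and 90 degrees, red mark at 45 degrees. It turns with light friction (about 0.12 N m) and stays where it is left.
- valve_axis (a point): point on the upright axis of the air valve, at the lever's mid-height, 93 mm above the bench; in the stand's frame at x +30, y -165 mm; axes as the stand's. The dial, radius 46 mm, tops out 20 mm below this point.
- valve_lever (a point): middle of the lever's red sleeve, 68 mm out from the valve axis, at mid-height, 93 mm above the bench. Sleeve 50 mm long, 14 mm wide, 18 mm high, free of anything below to either side; the point's -x axis points outward along the lever, z up.
- panel: flat panel of green glass in a brass frame, 90 mm (its x) x 130 mm (its y) x 6 mm, about 0.15 kg, lying across the ribs of the board with its x roughly along them. Origin: centre of its underside, 15 mm above the slab. Not to be touched by the robot: only by the spatula.
- spatula: steel spatula with a heel, lying on the bench, about 0.2 kg. Origin: underside of the blade, middle of its rear edge; x points along the blade to its tip, z up. Blade 90 mm long (x 0 to 90), 60 mm wide, 3 mm thick. Behind it a neck (a plate 6 mm thick, 30 mm wide, at x 0 to 6) rises to the handle; a thin heel rod under the handle's rear (x -100) reaches down to the level of the blade's underside, so that it stands level by itself.
- spatula_grip (a point): grip point of the spatula: centre of its wooden handle's section, 48 mm behind the blade's rear edge and 45 mm above the blade's underside; axes as the spatula's. The handle is 20 mm wide (y), 22 mm high, from x -110 to x -12 of the spatula; free space below it.
- pliers: red-handled pliers lying on the bench, 165 mm long, bystander
- flux_jar: small jar, 56 mm across, 60 mm high, bystander
- glass_stack: stack of green glass pieces 70 x 90 x 50 mm, bystander
- brass_stack: stack of square brass plates 60 x 60 x 70 mm, bystander
- mug: blue mug, 80 mm across, 90 mm high, bystander
- screwdriver: screwdriver lying on the bench, bystander
Not all that is in view belongs to the job. There is more than one size of the board; the job needs the larger.

How it is judged:
On the way, in this order (a step that is already met when the one before it is completed fails the run):
1. the panel is carried clear of the board on the spatula (z of panel in the frame of board_top above 0.02 m and contact force between spatula and panel above 0.4 N), for 0.2 s.
2. the panel lies on both rails of the cooling stand, free of the spatula (x of panel in the frame of stand_top between -0.02 and 0.02 m and y of panel in the frame of stand_top between -0.02 and 0.02 m and z of panel in the frame of stand_top between -0.004 and 0.004 m and angle between the x axis of panel and the x axis of stand_top, either way round below 0.2 rad and angle between panel's own z axis and vertical below 0.06 rad and contact force between spatula and panel below 0.05 N and contact force between panel and stand above 0.3 N), for 0.2 s.
3. the air valve is set to 45 degrees (value of joint valve between 0.655 and 0.915 rad), for 0.2 s.
At the end, for the whole second after the job is handed in: The panel rests on the cooling stand's rails within 20 mm of the middle along each axis and within 0.2 rad of square, level, clear of the spatula; the air valve stands at 45 degrees within 7.4 degrees (0.655 to 0.915 rad); the spatula lies flat on the bench, right way up, at rest (all of step 2 and all of step 3 and linear speed of each of panel, spatula below 0.02 m/s and height (world z) of spatula between -0.004 and 0.006 m and angle between spatula's own z axis and vertical below 0.08 rad); the robot touches nothing.
It fails at once if the robot itself touches the panel (contact force between any of the fingers, the arm and panel above 0.5 N).
It fails at once if the panel is tipped more than 0.35 rad (angle between panel's own z axis and vertical above 0.35 rad).
It fails at once if a bystander is moved more than 30 mm (distance of any of pliers, flux_jar, glass_stack, brass_stack, mug, screwdriver from where it was at the start of the episode above 0.03 m).
It also fails if it takes over 72 s, if anything falls off the work surface, if the arm or the gripper's body presses on something with over 40 N, if the wrist force passes 120 N, or if a joint passes its speed limit or range.

## Working session

There is one attempt and no reset: what is moved stays moved. The work goes in short steps, Python scripts to look and compute and a shell command to move; the robot and the scene stay as the last step left them, time stands still between calls to the robot, and variables do not carry over. Pictures are saved under pics/ and viewed, at most 10 in all, crops included, and the job is handed in when it is done.

```bash
mkdir -p pics; ls; python3 - <<'E'
from rig import robot
import cv2,numpy as np
o=robot.get_obs();print(o['time'],o['position'],o['tool_rot'],robot.tcp_to_tips)
a=robot.camera("scene");b=robot.camera("side")
cv2.imwrite("pics/scene.png",a);cv2.imwrite("pics/side.png",b)
for n in("scene","side","wrist"):
    print(n,{k:np.round(v,4).tolist() for k,v in robot.camera_model(n).items()})
for c in("scene","side"):
    for l in("board","stand","panel","spatula","valve_lever"):
        print(c,l,[(np.round(d['extent']).tolist(),round(d['conf'],2)) for d in robot.look_for(c,l)])
E
```

```text
pics
0.0 [6.24307629e-01 1.44891301e-04 2.43562866e-01] [ 7.07106171e-01  7.07106519e-01 -6.26389029e-04 -9.17287469e-04] 0.022
scene {'fx': 587.8167, 'fy': 587.8167, 'cx': 305.3248, 'cy': 234.7779, 'R': [[0.4721, 0.8816, -0.0039], [0.635, -0.3431, -0.6921], [-0.6115, 0.3242, -0.7218]], 't': [-0.2578, -0.3091, 1.86]}
side {'fx': 572.0184, 'fy': 572.0184, 'cx': 309.886, 'cy': 248.7589, 'R': [[0.9769, -0.2138, -0.0009], [-0.116, -0.5267, -0.8421], [0.1796, 0.8227, -0.5393]], 't': [-0.5775, 0.1189, 1.2548]}
wrist {'fx': 410.5294, 'fy': 410.5294, 'cx': 319.4549, 'cy': 241.8546, 'tool_from_camera': [[0.0008, -0.953, -0.303, 0.0847], [1.0, 0.0008, 0.0001, 0.0004], [0.0001, -0.303, 0.953, -0.1396], [0.0, 0.0, 0.0, 1.0]]}
scene board [([391.0, 241.0, 64.0, 33.0], 0.75), ([436.0, 270.0, 50.0, 43.0], 0.67), ([254.0, 346.0, 88.0, 36.0], 0.6)]
scene stand [([242.0, 296.0, 121.0, 85.0], 0.79)]
scene panel [([392.0, 225.0, 65.0, 34.0], 0.6), ([196.0, 293.0, 25.0, 35.0], 0.57)]
scene spatula [([316.0, 207.0, 78.0, 25.0], 0.96)]
scene valve_lever [([199.0, 292.0, 26.0, 36.0], 0.52), ([241.0, 298.0, 119.0, 87.0], 0.38)]
side board [([356.0, 211.0, 36.0, 33.0], 0.85), ([302.0, 221.0, 48.0, 36.0], 0.8)]
side stand [([353.0, 319.0, 100.0, 87.0], 0.78)]
side panel [([301.0, 211.0, 41.0, 24.0], 0.68)]
side spatula [([247.0, 255.0, 33.0, 35.0], 0.81)]
side valve_lever [([360.0, 322.0, 54.0, 22.0], 0.56)]
```

```bash
python3 - <<'E'
import cv2
a=cv2.imread("pics/scene.png")[160:390,130:500];b=cv2.imread("pics/side.png")[150:400,190:480]
cv2.imwrite("pics/c1.png",cv2.resize(a,None,fx=2.15,fy=2.15,interpolation=cv2.INTER_CUBIC))
cv2.imwrite("pics/c2.png",cv2.resize(b,None,fx=2.4,fy=2.4,interpolation=cv2.INTER_CUBIC))
E
```

```text
(no output)
```

View pics/c1.png

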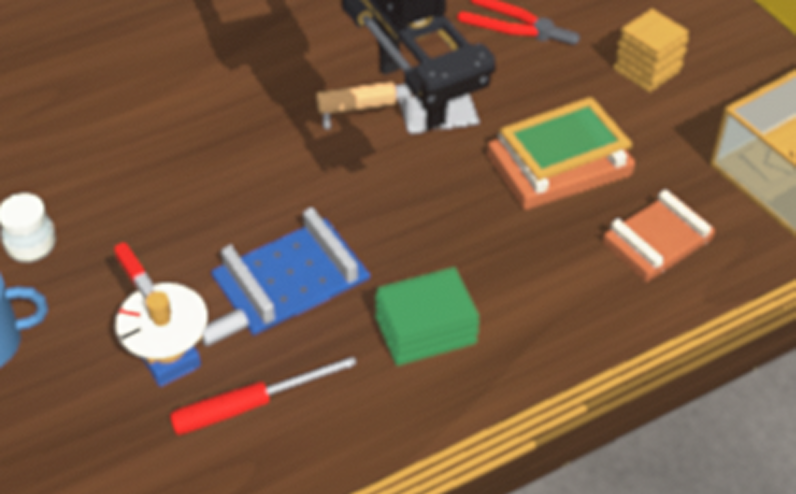

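View pics/c2.png

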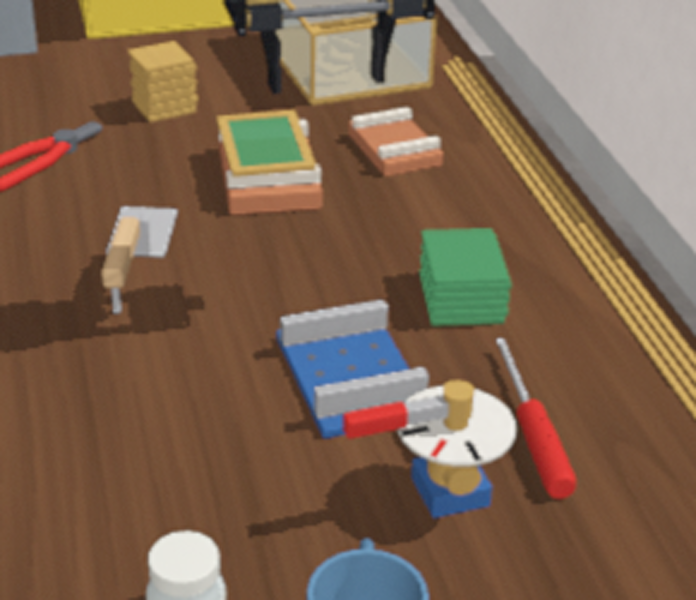

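The larger board, carrying the panel, is in the scene crop at about (565,150). The bare, smaller one at (660,235) is the decoy. The spatula handle is at (357,97), the stand at (290,270) and the lever's red sleeve at (130,262), with the valve shut.

```bash
cat > h.py <<'E'
import numpy as np
from rig import robot
def ray(cam,px,pose=None):
    m=robot.camera_model(cam)
    d=np.array([(px[0]-m['cx'])/m['fx'],(px[1]-m['cy'])/m['fy'],1])
    if cam=="wrist":
        from scipy.spatial.transform import Rotation as R
        p,q=pose; T=np.array(m['tool_from_camera']);Rt=R.from_quat(q).as_matrix()
        return Rt@T[:3,3]+np.array(p), Rt@T[:3,:3]@d
    Rm=np.array(m['R']);return -Rm.T@np.array(m['t']),Rm.T@d
def plane(cam,px,z,pose=None):
    c,d=ray(cam,px,pose);return c+d*(z-c[2])/d[2]
E
python3 - <<'E'
from h import *
S=lambda x,y:(130+x/2.15,160+y/2.15)
D=lambda x,y:(190+x/2.4,150+y/2.4)
def show(n,L):
    for c,pts,z in L:
        f=S if c=="scene" else D
        P=np.array([plane(c,f(*p),z)[:2] for p in pts]);print(n,c,np.round(P*1000).tolist(),np.round(P.mean(0)*1000).tolist())
show("panel",[("scene",[(501,137),(592,98),(632,141),(541,180)],.046),("side",[(219,116),(297,111),(317,167),(224,172)],.046)])
show("stand rails(top corners outer)",[("scene",[(224,250),(262,320),(317,208),(357,272)],.036),("side",[(280,320),(386,303),(317,393),(428,372)],.036)])
show("baseplate corner",[("side",[(330,432)],.01),("scene",[(215,273),(258,329),(368,272)],.01)])
show("handle",[("scene",[(318,97),(395,88)],.056),("side",[(116,265),(130,222)],.056)])
show("blade",[("scene",[(478,124),(410,131)],.003),("side",[(177,210),(160,256),(123,207)],.003)])
show("axis",[("scene",[(157,297)],.1),("side",[(458,395)],.1)])
show("lever end",[("scene",[(122,247)],.1),("side",[(346,422)],.1)])
show("jar",[("scene",[(25,205)],.06),("side",[(185,560)],.06)])
show("glass",[("scene",[(376,290),(458,270),(477,318),(398,333)],.05)])
E
```

```text
panel scene [[575.0, 154.0], [571.0, 290.0], [656.0, 289.0], [658.0, 158.0]] [615.0, 223.0]
panel side [[574.0, 289.0], [664.0, 281.0], [656.0, 150.0], [557.0, 161.0]] [613.0, 220.0]
stand rails(top corners outer) scene [[571.0, -208.0], [680.0, -211.0], [564.0, -88.0], [670.0, -91.0]] [621.0, -149.0]
stand rails(top corners outer) side [[562.0, -100.0], [664.0, -95.0], [571.0, -209.0], [671.0, -202.0]] [617.0, -151.0]
baseplate corner side [[577.0, -231.0]] [577.0, -231.0]
baseplate corner scene [[576.0, -224.0], [670.0, -213.0], [657.0, -71.0]] [635.0, -169.0]
handle scene [[417.0, -13.0], [448.0, 78.0]] [432.0, 33.0]
handle side [[424.0, -7.0], [446.0, 66.0]] [435.0, 29.0]
blade scene [[507.0, 167.0], [477.0, 85.0]] [492.0, 126.0]
blade side [[505.0, 165.0], [475.0, 79.0], [449.0, 184.0]] [476.0, 143.0]
axis scene [[648.0, -309.0]] [648.0, -309.0]
axis side [[658.0, -311.0]] [658.0, -311.0]
lever end scene [[568.0, -317.0]] [568.0, -317.0]
lever end side [[565.0, -324.0]] [565.0, -324.0]
jar scene [[422.0, -386.0]] [422.0, -386.0]
jar side [[430.0, -399.0]] [430.0, -399.0]
glass scene [[712.0, -90.0], [730.0, 2.0], [795.0, -13.0], [773.0, -96.0]] [752.0, -49.0]
```

Estimates from the two cameras (mm):

| Thing | Position | Yaw |
|---|---|---|
| Spatula grip | (435, 44) | 72° |
| Panel | (614, 222) | about 0° |
| Stand | (619, -150) | about 0° |

Next I'll move above the spatula and look.

```bash
python3 -m jog '[0.087,0.011,-0.047,0.01,0, 0.087,0.011,-0.047,0.01,0, 0.087,0.011,-0.047,0.01,0, 0.087,0.011,-0.047,0.01,0, 0.087,0,0,0,0.9, 0.087,0,0,0,0.9, 0.087,0,0,0,0, 0.087,0,0,0,0]' 60
python3 - <<'E'
from h import *
import cv2
o=robot.get_obs();print(o['time'],o['position'],o['q'])
a=robot.camera("wrist");cv2.imwrite("pics/w1.png",a)
E
```

```text
time: 1.6
position: [0.4372, 0.044, 0.2047]
tool_rot: [0.808, 0.589, 0.0, 0.0]
ft_force: [0.8, 0.5, -0.4]
grip_width: 0.087
grip_force: 0.0
1.6 [0.43717406 0.04397395 0.20466865] [-1.55137178e-01  3.44787324e-01  1.92536994e+00 -1.81304941e-05
  8.71129517e-01  1.56805570e-01]
```

View pics/w1.png

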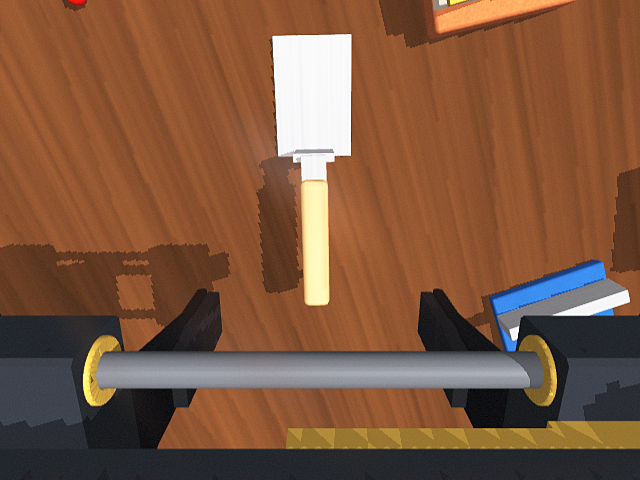

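The wrist picture shows the spatula nearly aligned with the tool: blade corners at (273,37), (351,34), (351,155) and (278,156), handle from (315,181) to (316,304).

```bash
python3 - <<'E'
from h import *
from scipy.spatial.transform import Rotation as R
o=robot.get_obs();pose=(o['position'],o['tool_rot']);Rt=R.from_quat(pose[1]).as_matrix()
P=lambda px,z:plane("wrist",px,z,pose)
h0=P((314.5,181),.056);h1=P((316.5,302),.056)
b=[P(p,.003) for p in[(273,37),(351,34),(351,155),(278,156)]]
tip=(b[0]+b[1])/2;rear=(b[2]+b[3])/2
for n,v in(("handle",h0-h1),("blade",tip-rear)):print(n,np.degrees(np.arctan2(v[1],v[0])),np.linalg.norm(v))
ux=h0-h1;ux/=np.linalg.norm(ux);g=h0-ux*.036
print(h0,h1,rear,"g",g,"g from rear",rear-ux*.048)
print("tool x yaw",np.degrees(np.arctan2(Rt[1,0],Rt[0,0])),"shift tool",Rt.T@(np.r_[g[:2],.048]-pose[0]))
E
```

```text
handle 72.88045810302944 0.0937038790279433
blade 73.16096562208644 0.08876910607028221
[0.44571151 0.08125561 0.056     ] [ 0.41812824 -0.0082965   0.056     ] [0.44894826 0.09313465 0.003     ] g [0.43511432 0.04685067 0.056     ] g from rear [0.43481867 0.0472614  0.003     ]
tool x yaw 72.09949114732464 shift tool [ 0.00210462 -0.00286385  0.15660904]
```

```bash
python3 -m jog '[0.087,0.002,-0.003,0.04,-0.09, 0.087,0,0,0.04,0, 0.087,0,0,0.04,0, 0.087,0,0,0.025,0, 0.087,0,0,0.0117,0, 0.087,0,0,0,0, 0,0,0,0,0, 0,0,0,0,0, 0,0,0,0,0, 0,0,0,0,0, 0,0,0,0,0]' 60
python3 -m jog '[0,0,0,-0.03,0, 0,0,0,-0.04,0, 0,0,0,-0.04,0, 0,0,0,0,0]'
python3 - <<'E'
from h import *
import cv2
cv2.imwrite("pics/w2.png",robot.camera("wrist"))
E
```

```text
time: 3.02
position: [0.4348, 0.0469, 0.048]
tool_rot: [0.804, 0.594, 0.0, 0.0]
ft_force: [-0.2, 1.3, -0.0]
grip_width: 0.0452
grip_force: 0.0
time: 3.52
position: [0.4365, 0.0467, 0.1602]
tool_rot: [0.804, 0.594, 0.002, 0.002]
ft_force: [0.2, -0.4, -0.5]
grip_width: 0.0055
grip_force: 0.0
```

View pics/w2.png

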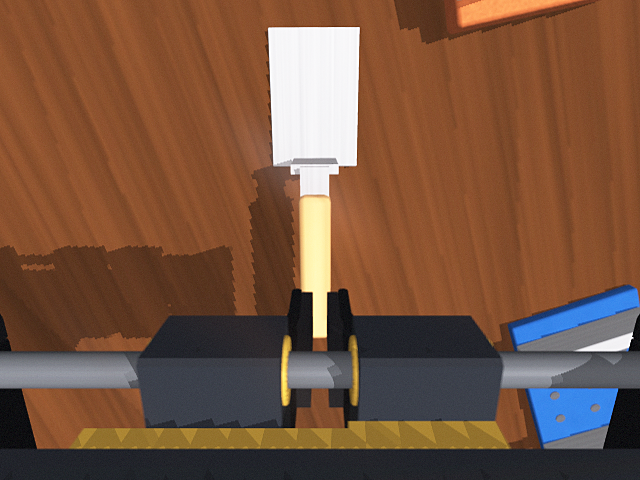

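I lifted before the fingers had closed, so the spatula is still in place at blade (315,95). I'll go down again and wait for the grip.

```bash
python3 -m jog '[0.06,0,0,0,0, 0.06,0,0,0,0, 0.06,0,0,0,0, 0.06,0,0,0,0, 0.06,0,0,0,0, 0.06,0,0,0,0, 0.06,0,0,0.03,0, 0.06,0,0,0.04,0, 0.06,0,0,0.03,0, 0.06,0,0,0.0117,0, 0.06,0,0,0,0, 0,0,0,0,0, 0,0,0,0,0, 0,0,0,0,0, 0,0,0,0,0, 0,0,0,0,0, 0,0,0,0,0]' 60
```

```text
time: 5.7
position: [0.4347, 0.0468, 0.0463]
tool_rot: [0.804, 0.594, 0.0, 0.0]
ft_force: [-1.1, 0.3, 1.5]
grip_width: 0.0195
grip_force: 60.0
```

```bash
python3 -m jog '[0,0,0,0,0, 0,0,0,0,0, 0,0,0,0,0]'
```

```text
time: 6.08
position: [0.4347, 0.0468, 0.0462]
tool_rot: [0.804, 0.594, -0.0, 0.0]
ft_force: [-0.4, -0.6, 3.1]
grip_width: 0.0194
grip_force: 60.0
```

Gripped. Now lift, turn to yaw 0 and move in front of the board.

```bash
python3 -m jog '[0,0,0,-0.03,0, 0,0,0,-0.05,0, 0,0,0,-0.03,1.04, 0,0,0,0,1.04, 0,0,0,0,1.04, 0,0,0,0,1.04, 0,0,0,0,1.04, 0,0,0,0,1.04, 0,0,0,0,1.04, 0,-0.01,-0.05,0,0, 0,-0.01,-0.06,0,0, 0,-0.01,-0.06,0,0, 0,0,0,0,0, 0,0,0,0,0]'
python3 - <<'E'
from h import *
import cv2
o=robot.get_obs();print(o['time'],o['position'],o['tool_rot'])
cv2.imwrite("pics/w3.png",robot.camera("wrist"))
E
```

```text
time: 7.82
position: [0.4037, 0.2168, 0.1557]
tool_rot: [1.0, 0.002, -0.001, 0.0]
ft_force: [0.3, -1.0, -1.9]
grip_width: 0.0193
grip_force: 60.0
7.825 [0.40368907 0.21684895 0.15565511] [ 9.99998270e-01  1.66966453e-03 -7.48126409e-04  3.34127800e-04]
```

View pics/w3.png

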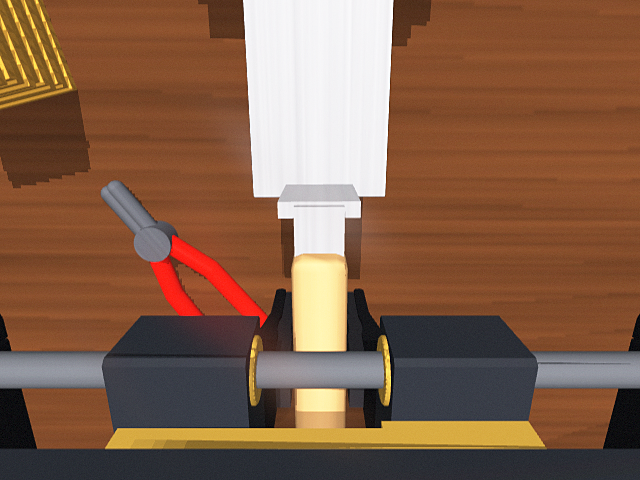

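```bash
python3 - <<'E'
from h import *
import cv2
for c in("scene","side"):
    im=robot.camera(c);cv2.imwrite(f"pics/{c}2.png",im)
    for l,z in(("panel",.046),("board",.025)):
        for d in robot.outline_of(c,l)[:3]:
            ys,xs=np.nonzero(d['region'])
            if len(xs)<50: continue
            P=np.array([plane(c,(x,y),z)[:2] for x,y in zip(xs,ys)])*1000
            r=cv2.minAreaRect(P.astype(np.float32));print(c,l,round(d['conf'],2),len(xs),np.round(d['extent']),"rect",np.round(r[0]),np.round(r[1]),round(r[2],1),"mean",P.mean(0).round())
a=cv2.imread("pics/scene2.png")[200:260,355:430];b=cv2.imread("pics/side2.png")[185:245,275:350]
f=lambda i:cv2.resize(i,(400,320),interpolation=cv2.INTER_CUBIC)
cv2.imwrite("pics/c3.png",np.hstack([f(a),f(b)]))
E
```

```text
scene panel 0.69 1359 [393. 225.  62.  38.] rect [610. 223.] [136.  98.] 86.9 mean [612. 222.]Traceback (most recent call last):
  File "<stdin>", line 9, in <module>
  File "h.py", line 12, in plane
    c,d=ray(cam,px,pose);return c+d*(z-c[2])/d[2]
        ~~~^^^^^^^^^^^^^
  File "h.py", line 4, in ray
    m=robot.camera_model(cam)
ValueError: time passes only in moves, steps and waits
```

```bash
sed -i 's/^def ray/import functools\ncm=functools.lru_cache(None)(robot.camera_model)\ndef ray/; s/m=robot.camera_model(cam)/m=cm(cam)/' h.py; python3 - <<'E'
from h import *
import cv2
for c in("scene","side"):
    im=robot.camera(c);cv2.imwrite(f"pics/{c}2.png",im)
    for l,z in(("panel",.046),("board",.025),("stand",.036)):
        for d in robot.outline_of(c,l)[:3]:
            ys,xs=np.nonzero(d['region'])
            if len(xs)<50: continue
            P=np.array([plane(c,(x,y),z)[:2] for x,y in zip(xs,ys)])*1000
            r=cv2.minAreaRect(P.astype(np.float32));print(c,l,round(d['conf'],2),len(xs),np.round(d['extent']),"rect",np.round(r[0]),np.round(r[1]),round(r[2],1),"mean",P.mean(0).round())
a=cv2.imread("pics/scene2.png")[200:260,355:430];b=cv2.imread("pics/side2.png")[185:245,275:350]
f=lambda i:cv2.resize(i,(400,320),interpolation=cv2.INTER_CUBIC)
cv2.imwrite("pics/c3.png",np.hstack([f(a),f(b)]))
E
```

```text
scene panel 0.84 1309 [394. 225.  59.  36.] rect [611. 222.] [134.  94.] 87.8 mean [612. 221.]
scene board 0.71 1022 [391. 242.  66.  32.] rect [646. 194.] [177. 110.] 54.2 mean [641. 191.]
scene board 0.68 1178 [436. 269.  54.  43.] rect [775. 241.] [ 86. 117.] 7.9 mean [777. 240.]
scene stand 0.56 3953 [242. 298. 118.  86.] rect [ 597. -220.] [195. 269.] 4.9 mean [ 634. -222.]
scene stand 0.51 1917 [124. 306.  54.  54.] rect [ 524. -481.] [147. 121.] 32.3 mean [ 527. -476.]
scene stand 0.34 1335 [393. 224.  67.  37.] rect [604. 228.] [137.  96.] 87.5 mean [604. 228.]
side panel 0.79 900 [299. 210.  39.  28.] rect [612. 220.] [149.  92.] 87.2 mean [612. 217.]
side board 0.77 648 [303. 219.  47.  35.] rect [613. 202.] [190. 105.] 84.1 mean [607. 154.]
side board 0.71 728 [354. 210.  37.  34.] rect [765. 230.] [ 92. 142.] 8.8 mean [764. 226.]
side board 0.31 810 [235. 188.  81.  23.] rect [454. 435.] [156. 246.] 81.7 mean [460. 430.]
side stand 0.76 4147 [354. 321.  99.  83.] rect [ 628. -227.] [147. 287.] 19.5 mean [ 631. -230.]
side stand 0.16 608 [303. 219.  43.  34.] rect [609. 180.] [183. 101.] 83.8 mean [601. 131.]
```

View pics/c3.png

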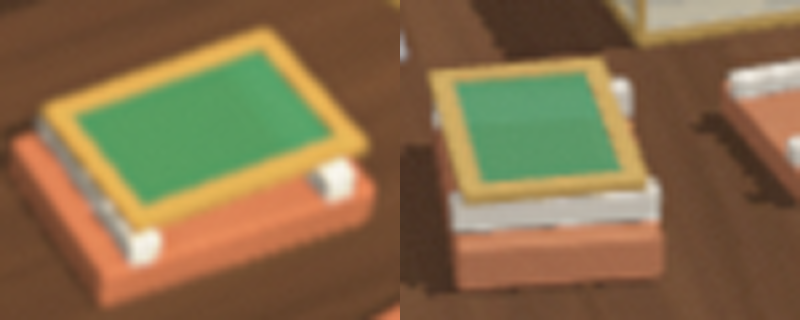

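```bash
python3 - <<'E'
from h import *
s=16/3
S=lambda x,y:(355+x/s,200+y/s)
D=lambda x,y:(275+(x-400)/s,185+y/s)
for n,c,f,pts,z in[("slab","scene",S,[(12,143),(105,268),(375,184)],.025),("slab","side",D,[(453,240),(663,224)],.025),("panel","scene",S,[(42,108),(268,28),(368,146),(143,228)],.046),("panel","side",D,[(430,72),(604,58),(648,185),(470,198)],.046),("rib end","side",D,[(452,200),(660,182)],.040)]:
    P=np.array([plane(c,f(*p),z)[:2] for p in pts])*1000;e=np.diff(P,axis=0)
    print(n,c,P.round().tolist(),P.mean(0).round(),np.degrees(np.arctan2(e[:,1],e[:,0])).round(1))
E
```

```text
slab scene [[561.0, 147.0], [653.0, 142.0], [669.0, 288.0]] [627. 193.] [-3.1 83.8]
slab side [[559.0, 154.0], [662.0, 147.0]] [610. 150.] [-3.9]
panel scene [[564.0, 161.0], [570.0, 291.0], [661.0, 286.0], [655.0, 160.0]] [612. 224.] [ 87.6  -3.3 -92.8]
panel side [[572.0, 288.0], [663.0, 284.0], [655.0, 150.0], [569.0, 156.0]] [615. 219.] [ -2.6 -93.5 175.9]
rib end side [[561.0, 166.0], [663.0, 162.0]] [612. 164.] [-2.6]
```

Panel is at (613, 221.5) mm, yaw about -3.3°, aligned with the board. Moving to pre-insertion height.

```bash
python3 -m jog '[0,0,0,0,0.35, 0,-0.004,-0.017,0.02,0, 0,0,0,0.03,0, 0,0,0,0.0287,0, 0,0,0,0,0, 0,0,0,0,0]'
```

```text
time: 9.12
position: [0.402, 0.2342, 0.078]
tool_rot: [1.0, -0.03, 0.0, -0.0]
ft_force: [0.5, 0.0, -2.4]
grip_width: 0.0194
grip_force: 60.0
```

```bash
python3 -m jog '[0,0.015,0,0.001,0, 0,0.015,0,0,0, 0,0.015,0,0,0, 0,0.015,0,0,0, 0,0.015,0,0,0, 0,0.015,0,0,0, 0,0.01,0,0,0, 0,0.008,0,0,0, 0,0,0,0,0, 0,0,0,0,0]'
python3 - <<'E'
from h import *
import cv2
w=robot.camera("wrist");s=robot.camera("side")[170:260,250:370]
cv2.imwrite("pics/v1.png",np.hstack([cv2.resize(w,(400,300)),cv2.resize(s,(400,300),interpolation=cv2.INTER_CUBIC)]))
E
```

```text
time: 10.38
position: [0.5085, 0.2276, 0.0763]
tool_rot: [1.0, -0.03, -0.001, 0.0]
ft_force: [-0.2, -0.2, -1.6]
grip_width: 0.0195
grip_force: 60.0
```

View pics/v1.png

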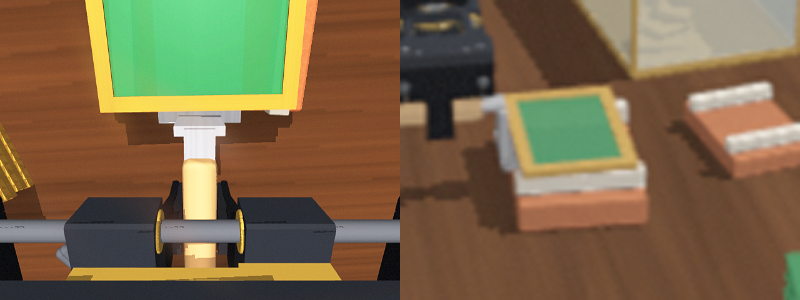

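The blade is under the panel. In the wrist half, the panel's rear edge is at row 111, columns 99–297, centred on the handle (col 199). Computing how much gap is left to the neck.

```bash
python3 - <<'E'
from h import *
from scipy.spatial.transform import Rotation as R
o=robot.get_obs();pose=(o['position'],o['tool_rot']);Rt=R.from_quat(pose[1]).as_matrix()
for px in[(99,111),(297,110)]:
    print((Rt.T@(plane("wrist",np.array(px)*1.6,.046,pose)-pose[0])).round(4))
E
```

```text
[ 0.0579 -0.0676  0.0303]
[0.0587 0.0634 0.0303]
```

```bash
python3 -m jog '[0,0,0,-0.004,0, 0,0,0,-0.004,0, 0,0,0,-0.004,0, 0,0,0,-0.004,0, 0,0,0,-0.006,0, 0,0,0,-0.008,0, 0,0,0,-0.01,0, 0,0,0,-0.01,0, 0,0,0,-0.008,0, 0,0,0,-0.005,0, 0,0,0,0,0, 0,0,0,0,0]'
python3 - <<'E'
from h import *
import cv2
o=robot.get_obs();print(o['position'])
w=robot.camera("wrist");s=robot.camera("side")[140:260,230:390]
cv2.imwrite("pics/v2.png",np.hstack([cv2.resize(w,(400,300)),cv2.resize(s,(400,300),interpolation=cv2.INTER_CUBIC)]))
E
```

```text
time: 11.98
position: [0.509, 0.2275, 0.1392]
tool_rot: [1.0, -0.03, -0.0, 0.0]
ft_force: [-0.6, 0.0, -3.8]
grip_width: 0.0195
grip_force: 60.0
[0.50901598 0.22754227 0.13921027]
```

View pics/v2.png

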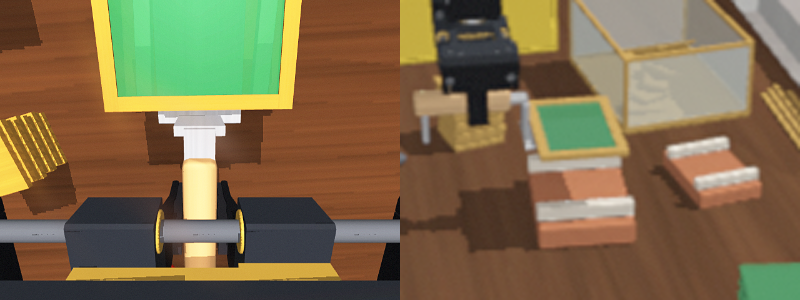

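Panel lifted level on the blade (wrist: rear edge at row 108, centred). Now carry it to the stand.

```bash
python3 -m jog '[0,0,0,0,-0.3, 0,0,0,0,-0.3, 0,0,0.005,0,0, 0,0,0.01,0,0, 0,0,0.015,0,0, 0,0,0.02,0,0, 0,-0.001,0.025,0,0, 0,-0.001,0.025,0,0, 0,-0.001,0.025,0,0, 0,-0.001,0.025,0,0, 0,-0.001,0.025,0,0, 0,-0.001,0.025,0,0, 0,-0.001,0.025,0,0, 0,-0.001,0.025,0,0, 0,-0.001,0.025,0,0, 0,-0.001,0.025,0,0, 0,0,0.025,0,0, 0,0,0.02,0,0, 0,0,0.015,0,0, 0,0,0.01,0,0]' && python3 -m jog '[0,0,0.009,0,0, 0,0,0.005,0,0, 0,0,0,0,0, 0,0,0,0,0, 0,0,0,0,0]'
python3 - <<'E'
from h import *
import cv2
o=robot.get_obs();print(o['time'],o['position'],o['tool_rot'])
w=robot.camera("scene")[220:340,170:330];s=robot.camera("side")[235:385,280:480]
cv2.imwrite("pics/v3.png",np.hstack([cv2.resize(i,(400,300),interpolation=cv2.INTER_CUBIC) for i in(w,s)]))
E
```

```text
time: 14.58
position: [0.5159, -0.1434, 0.1395]
tool_rot: [1.0, 0.022, -0.0, -0.0]
ft_force: [1.1, 0.4, -2.8]
grip_width: 0.019
grip_force: 60.0
time: 15.2
position: [0.5166, -0.156, 0.1394]
tool_rot: [1.0, 0.023, -0.0, -0.0]
ft_force: [-0.4, -0.7, -2.3]
grip_width: 0.0193
grip_force: 60.0
15.2 [ 0.51659617 -0.1559845   0.13942198] [ 9.99736450e-01  2.29564326e-02 -1.37081316e-04 -1.14651764e-04]
```

View pics/v3.png

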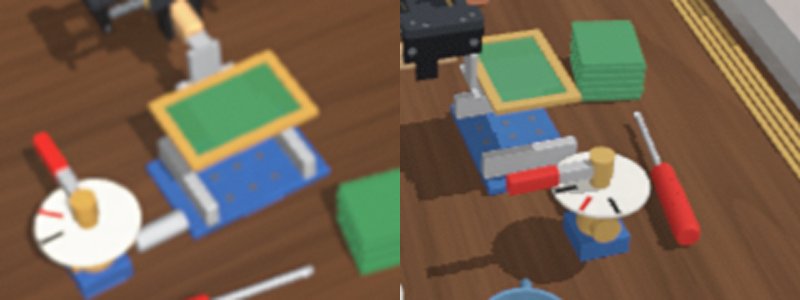

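```bash
python3 - <<'E'
from h import *
S=lambda x,y:(170+x/2.5,220+y/2.5)
D=lambda x,y:(280+(x-400)/2,235+y/2)
for n,c,f,pts,z in[("panel","scene",S,[(149,106),(271,51),(318,108),(197,170)],.102),("rail far ends (mid top)","scene",S,[(208,211),(308,160)],.036),("near rail far & near end","side",D,[(576,142),(482,155)],.036),("base corners","scene",S,[(148,166),(190,238),(330,170)],.01)]:
    P=np.array([plane(c,f(*p),z)[:2] for p in pts])*1000
    print(n,c,P.round().tolist(),P.mean(0).round())
E
```

```text
panel scene [[581.0, -217.0], [572.0, -87.0], [658.0, -81.0], [671.0, -209.0]] [ 621. -148.]
rail far ends (mid top) scene [[670.0, -203.0], [660.0, -94.0]] [ 665. -148.]
near rail far & near end side [[670.0, -205.0], [570.0, -205.0]] [ 620. -205.]
base corners scene [[574.0, -225.0], [672.0, -224.0], [662.0, -71.0]] [ 636. -173.]
```

Panel is within about 5 mm of the stand's centre. Small correction, then lower the blade below the rail tops.

```bash
python3 -m jog '[0,-0.003,0.003,0,-0.15, 0,0,0,0.005,0, 0,0,0,0.01,0, 0,0,0,0.01,0, 0,0,0,0.01,0, 0,0,0,0.01,0, 0,0,0,0.006,0, 0,0,0,0.004,0, 0,0,0,0.003,0, 0,0,0,0.003,0, 0,0,0,0.003,0, 0,0,0,0.003,0, 0,0,0,0.003,0, 0,0,0,0,0, 0,0,0,0,0]'
python3 - <<'E'
from h import *
import cv2
o=robot.get_obs();print(o['position'])
w=robot.camera("wrist");s=robot.camera("side")[235:385,280:480]
cv2.imwrite("pics/v4.png",np.hstack([cv2.resize(i,(400,300),interpolation=cv2.INTER_CUBIC) for i in(w,s)]))
E
```

```text
time: 17.18
position: [0.5139, -0.1596, 0.0695]
tool_rot: [0.999, 0.036, 0.0, 0.0]
ft_force: [-0.0, 0.2, -2.4]
grip_width: 0.0197
grip_force: 60.0
[ 0.51390346 -0.15962367  0.06947394]
```

View pics/v4.png

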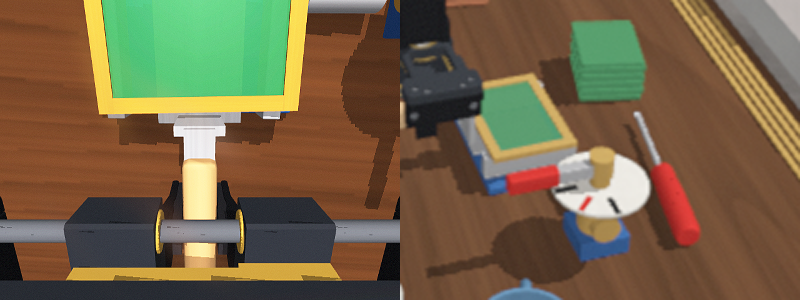

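Panel rests on both rails (wrist half: rail ends at (113,116) and (272,115) under the rear edge). Withdraw the spatula and lay it down.

```bash
python3 -m jog '[0,-0.008,0,0,0, 0,-0.015,0,0,0, 0,-0.015,0,0,0, 0,-0.015,0,0,0, 0,-0.015,0,0,0, 0,-0.015,0,0,0, 0,-0.015,0,0,0, 0,-0.012,0,0,0, 0,0,0,0,0, 0,0,0,0.01,0, 0,0,0,0.008,0, 0,0,0,0.005,0, 0,0,0,0,0, 0,0,0,0,0]'
```

```text
time: 19.02
position: [0.4043, -0.1673, 0.0463]
tool_rot: [0.999, 0.036, 0.0, 0.0]
ft_force: [-0.8, 0.1, 0.9]
grip_width: 0.0194
grip_force: 60.0
```

```bash
python3 -m jog '[0.06,0,0,0,0, 0.06,0,0,0,0, 0.06,0,0,0,0, 0.06,0,0,0,0, 0.06,0,0,0,0, 0.06,0,0,0,0, 0.06,0,0,-0.03,0, 0.06,0,0,-0.05,0, 0.06,0,0,-0.05,0, 0.06,0,0,-0.05,0, 0,0,0,0,0, 0,0,0,0,0]'
python3 - <<'E'
from h import *
import cv2
o=robot.get_obs();print(o['position'],o['tool_rot'])
w=robot.camera("wrist");s=robot.camera("side")[235:385,260:460]
cv2.imwrite("pics/v5.png",np.hstack([cv2.resize(i,(400,300),interpolation=cv2.INTER_CUBIC) for i in(w,s)]))
E
```

```text
time: 20.52
position: [0.4035, -0.167, 0.226]
tool_rot: [0.999, 0.036, -0.0, -0.0]
ft_force: [-0.6, 1.1, -0.6]
grip_width: 0.0471
grip_force: 0.0
[ 0.40349938 -0.16698441  0.22604292] [ 9.99358820e-01  3.58014296e-02 -3.64995318e-04 -2.69496030e-04]
```

View pics/v5.png

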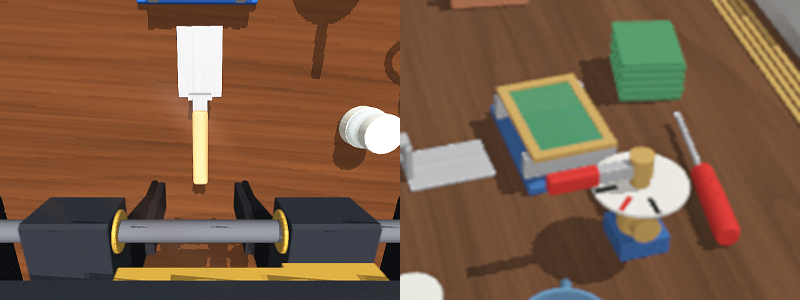

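The spatula lies flat on the bench clear of the stand (wrist half: blade (200,60), handle (200,145)), and the panel sits centred on the rails. On to the valve, measuring numerically from here since I've used all 10 pictures (one over, in fact).

```bash
python3 -m jog '[0.05,0.02,0.015,0,0, 0.05,0.035,0.033,0.005,0, 0.05,0.035,0.033,0.005,0, 0.05,0.035,0.033,0.005,0, 0.05,0.035,0.033,0.005,0, 0.05,0.016,0.018,0.006,0, 0.05,0,0,0,0, 0.05,0,0,0,0, 0.05,0,0,0,0]' 30
python3 - <<'E'
from h import *
import cv2
from scipy.spatial.transform import Rotation as R
o=robot.get_obs();pose=(o['position'],o['tool_rot']);Rt=R.from_quat(pose[1]).as_matrix();print(pose)
w=robot.camera("wrist");h=cv2.cvtColor(w,cv2.COLOR_BGR2HSV)
red=cv2.inRange(h,(0,170,100),(7,255,255))|cv2.inRange(h,(174,170,100),(180,255,255))
n,lab,st,ce=cv2.connectedComponentsWithStats(red)
for i in range(1,n):
    if st[i,4]<60: continue
    ys,xs=np.nonzero(lab==i);r=cv2.minAreaRect(np.c_[xs,ys].astype(np.float32))
    P=np.array([plane("wrist",p,.102,pose) for p in cv2.boxPoints(r)])
    print("red",st[i],"tool",(Rt.T@(P-pose[0]).T).T[:,:2].round(4).tolist(),"world mean",P.mean(0).round(4))
white=cv2.inRange(h,(0,0,170),(180,60,255));n,lab,st,ce=cv2.connectedComponentsWithStats(white)
for i in range(1,n):
    if st[i,4]>800:print("white",st[i],plane("wrist",ce[i],.073,pose).round(4))
for c in("valve_lever","stand"):print(c,[(np.round(d['extent']),round(d['conf'],2)) for d in robot.look_for("wrist",c)])
E
```

```text
time: 21.75
position: [0.5906, -0.3184, 0.2001]
tool_rot: [0.999, 0.036, -0.001, -0.001]
ft_force: [0.3, 0.3, -0.1]
grip_width: 0.0503
grip_force: 0.0
(array([ 0.59059232, -0.31841442,  0.20014239]), array([ 9.99353270e-01,  3.59481746e-02, -6.51437170e-04, -5.87705771e-04]))
red [ 222    0  146   34 3050] tool [[0.1385, -0.0509], [0.1385, 0.0233], [0.1233, 0.0239], [0.1232, -0.0519]] world mean [ 0.72  -0.295  0.102]
red [339 165  28  29 279] tool [[0.0519, 0.01], [0.0552, 0.0134], [0.0419, 0.0266], [0.0384, 0.0231]] world mean [ 0.6385 -0.3332  0.102 ]
red [ 305  217   24   77 1598] tool [[0.0242, -0.0096], [0.0244, 0.0036], [-0.0252, 0.0048], [-0.0255, -0.0092]] world mean [ 0.5898 -0.3157  0.102 ]
white [  197    62   192   157 15570] [ 0.6597 -0.3057  0.073 ]
white [  98  257   75   58 3785] [ 0.5479 -0.1904  0.073 ]
white [ 361  389   53   40 1244] [ 0.4545 -0.3794  0.073 ]
valve_lever [(array([316., 206.,  52., 174.]), 0.73)]
stand [(array([195., 176., 390., 232.]), 0.63)]
```

Sleeve found at tool (0, -2.6 mm), aligned. Descend and grip it.

```bash
python3 -m jog '[0.05,0,-0.003,0.03,0, 0.05,0,0,0.04,0, 0.05,0,0,0.02,0, 0.05,0,0,0.011,0, 0.05,0,0,0,0, 0,0,0,0,0, 0,0,0,0,0, 0,0,0,0,0, 0,0,0,0,0, 0,0,0,0,0, 0,0,0,0,0, 0,0,0,0,0]' 30
```

```text
time: 23.4
position: [0.5913, -0.3164, 0.0996]
tool_rot: [0.999, 0.036, 0.0, 0.0]
ft_force: [-0.9, -0.4, 1.4]
grip_width: 0.0133
grip_force: 30.0
```

```bash
python3 -m jog '[0,0.0002,0.0053,0,-0.45, 0,0.0002,0.0053,0,-0.45, 0,0.0002,0.0053,0,-0.45, 0,0.0002,0.0053,0,-0.45, 0,0.0002,0.0053,0,-0.45, 0,0.0002,0.0053,0,-0.45, 0,0.0002,0.0053,0,-0.45, 0,0.0002,0.0053,0,-0.45, 0,0.0002,0.0053,0,-0.45, 0,0.0002,0.0053,0,-0.45, 0,0,0,0,0, 0,0,0,0,0]'
```

```text
time: 24.9
position: [0.6143, -0.3609, 0.0996]
tool_rot: [0.91, 0.415, 0.0, -0.001]
ft_force: [-0.6, 6.2, 4.2]
grip_width: 0.0136
grip_force: 30.0
```

```bash
python3 -m jog '[0.05,0,0,0,0, 0.05,0,0,0,0, 0.05,0,0,0,0, 0.05,0,0,0,0, 0.05,0,0,0,0, 0.05,0,0,-0.03,0, 0.05,0,0,-0.04,0, 0.05,0,0,-0.03,0, 0.05,0,0,0,0, 0.05,0,0,0,0]'
python3 - <<'E'
from h import *
import cv2
from scipy.spatial.transform import Rotation as R
o=robot.get_obs();pose=(o['position'],o['tool_rot']);Rt=R.from_quat(pose[1]).as_matrix();print(pose)
w=robot.camera("wrist");h=cv2.cvtColor(w,cv2.COLOR_BGR2HSV)
red=cv2.inRange(h,(0,170,100),(7,255,255))|cv2.inRange(h,(174,170,100),(180,255,255))
n,lab,st,ce=cv2.connectedComponentsWithStats(red)
for i in range(1,n):
    if st[i,4]<60: continue
    ys,xs=np.nonzero(lab==i);r=cv2.minAreaRect(np.c_[xs,ys].astype(np.float32))
    P=np.array([plane("wrist",p,.102,pose) for p in cv2.boxPoints(r)]);e=P[1:]-P[:-1];k=np.argmax(np.linalg.norm(e,axis=1))
    print("red",st[i],"mean",P.mean(0).round(4),"edge",np.degrees(np.arctan2(e[k,1],e[k,0])).round(1))
for c in("scene","side"):
    robot.camera(c)
    for l,z in(("panel",.042),("spatula",.003)):
        for d in robot.outline_of(c,l)[:2]:
            ys,xs=np.nonzero(d['region'])
            if len(xs)<30: continue
            P=np.array([plane(c,p,z)[:2] for p in zip(xs,ys)])*1000
            r=cv2.minAreaRect(P.astype(np.float32));print(c,l,round(d['conf'],2),np.round(d['extent']),np.round(r[0]),np.round(r[1]),round(r[2],1))
E
```

```text
time: 26.15
position: [0.6137, -0.3622, 0.1984]
tool_rot: [0.91, 0.415, -0.0, -0.001]
ft_force: [-0.2, 0.4, -1.0]
grip_width: 0.0499
grip_force: 0.0
(array([ 0.61368704, -0.36219152,  0.19835456]), array([ 9.09602169e-01,  4.15479147e-01, -4.50094000e-04, -8.77038740e-04]))
red [ 355    0   87   98 4043] mean [ 0.7236 -0.2995  0.102 ] edge -93.9
red [ 307  216   24   78 1705] mean [ 0.6135 -0.3608  0.102 ] edge -130.4
scene panel 0.83 [264. 281.  68.  46.] [ 616. -150.] [100. 134.] 5.0
scene panel 0.24 [249. 345.  78.  32.] [ 767. -257.] [171.  28.] 83.8
scene spatula 0.97 [234. 239.  49.  65.] [ 414. -167.] [250.  60.] 4.9
side panel 0.94 [337. 295.  59.  41.] [ 616. -153.] [ 95. 140.] 5.0
side spatula 0.73 [257. 316. 104.  32.] [ 441. -142.] [100. 217.] 77.6
```

Panel is at (616, -151) mm with yaw 5°, matching the stand. The lever has turned about 45°. Handing in.

```bash
python3 -c "
from rig import robot
print(robot.hand_in())"
```

```text
the job is handed in; nothing more can be done
None
```

I handed the job in at about 26 s with no verdict returned; by my last measurements the panel sits centred on the rails, the spatula lies flat on the bench and the valve lever has turned about 45°, though I viewed 11 pictures against the limit of 10.

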